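Find the loaded battery case and stack it on the instrument

TASK

Three closed battery cases that look alike lie on the sloping plywood rest; only one is loaded with cells, which you can tell by its weight. Stack the loaded one flat and squarely on top of the aluminium instrument unit, edges in line, lowering it into place and not dropping any case. The two empty cases must end up lying on the rest where they were, and the instrument, the spray can, the mug and the screwdriver stay where they stand.

Things in the scene. Friction and masses are not known exactly. Their poses are not given: they have to be found in the camera images.
- case_1: closed grey plastic battery case, 120 (own x) x 56 (own y) x 34 mm high, all three look the same. Starts on the slope of the rest, long side up the slope, lower end at the lip. Origin: centre of its underside; z out of its top face. One of the three, a different one each time, is loaded: about 450 to 550 g; the two empties: about 150 g. Contents can shift inside by 2 mm.
- case_2: closed grey plastic battery case, 120 (own x) x 56 (own y) x 34 mm high, all three look the same. Starts on the slope of the rest, long side up the slope, lower end at the lip. Origin: centre of its underside; z out of its top face. One of the three, a different one each time, is loaded: about 450 to 550 g; the two empties: about 150 g. Contents can shift inside by 2 mm.
- case_3: closed grey plastic battery case, 120 (own x) x 56 (own y) x 34 mm high, all three look the same. Starts on the slope of the rest, long side up the slope, lower end at the lip. Origin: centre of its underside; z out of its top face. One of the three, a different one each time, is loaded: about 450 to 550 g; the two empties: about 150 g. Contents can shift inside by 2 mm.
- rest: fixed plywood rest, 340 wide (own y), 155 mm deep. Surface slopes at 30 degrees, low on the side away from the robot (own -x), with a lip 14 mm proud along the low edge. Origin: on the table under its centre; x to the high side, z up. Slope meets lip at own x = -70, z = 22 mm, rises to x = 67, z = 101. The cases lie side by side, about 110 mm apart along own y.
- unit: plain aluminium instrument unit, loose, 0.9 kg, 120 long (own x) x 56 wide (own y) x 46 mm high, the same footprint as a case, flat top. Origin: centre of its underside, on the table; z up.
- spray: bystander: upright steel spray can, 54 diameter x 160 mm high, loose. Origin: centre of its underside.
- mug: bystander: white mug, 76 diameter x 88 mm high, handle at own +y, loose. Origin: centre of its underside.
- driver: bystander: screwdriver lying on the table, 190 mm long along own x, loose. Origin: under its middle.
Not all that is in view belongs to the job. Leave any pink look-alike of the case_3 alone.

How it is judged:
At the end, for the whole second after the job is handed in: The loaded case rests flat on the instrument unit with its full weight (over 3 N), its centre within 8 mm of the unit's centre seen from above, its long side within 5 degrees of the unit's, upright and at rest; both empty cases lie on the slope of the rest within 30 mm of where they started (((contact force between case_1 and unit above 3 N and horizontal distance between case_1 and unit below 0.008 m and angle between the x axis of case_1 and the x axis of unit, either way round below 0.09 rad and angle between case_1's own z axis and vertical below 0.06 rad and linear speed of case_1 below 0.02 m/s and contact force between each of case_2, case_3 and rest above 0.3 N and angle between case_2's own z axis and vertical between 0.45 and 0.6 rad and distance of each of case_2, case_3 from where it was at the start of the episode below 0.03 m and angle between case_3's own z axis and vertical between 0.45 and 0.6 rad) or (contact force between case_2 and unit above 3 N and horizontal distance between case_2 and unit below 0.008 m and angle between the x axis of case_2 and the x axis of unit, either way round below 0.09 rad and angle between case_2's own z axis and vertical below 0.06 rad and linear speed of case_2 below 0.02 m/s and contact force between each of case_1, case_3 and rest above 0.3 N and angle between case_1's own z axis and vertical between 0.45 and 0.6 rad and distance of each of case_1, case_3 from where it was at the start of the episode below 0.03 m and angle between case_3's own z axis and vertical between 0.45 and 0.6 rad) or (contact force between case_3 and unit above 3 N and horizontal distance between case_3 and unit below 0.008 m and angle between the x axis of case_3 and the x axis of unit, either way round below 0.09 rad and angle between case_3's own z axis and vertical below 0.06 rad and linear speed of case_3 below 0.02 m/s and contact force between each of case_1, case_2 and rest above 0.3 N and angle between case_1's own z axis and vertical between 0.45 and 0.6 rad and distance of each of case_1, case_2 from where it was at the start of the episode below 0.03 m and angle between case_2's own z axis and vertical between 0.45 and 0.6 rad))); the robot touches nothing.
It fails at once if a case is dropped (falls free by more than about 15 mm) ((linear speed of case_1 above 0.55 m/s and contact force between the fingers and case_1 below 0.1 N) or (linear speed of case_2 above 0.55 m/s and contact force between the fingers and case_2 below 0.1 N) or (linear speed of case_3 above 0.55 m/s and contact force between the fingers and case_3 below 0.1 N)).
It fails at once if the instrument unit is shoved more than 20 mm from where it stood (distance of unit from where it was at the start of the episode above 0.02 m).
It fails at once if the spray can, the mug or the screwdriver is moved more than 25 mm or a standing one tipped (distance of any of spray, mug, driver from where it was at the start of the episode above 0.025 m or angle between any of spray, mug's own z axis and vertical above 0.4 rad).
It also fails if it takes over 61 s, if anything falls off the work surface, if the arm or the gripper's body presses on something with over 40 N, if the wrist force passes 120 N, or if a joint passes its speed limit or range.

ROBOT

A 7-joint arm with a two-finger parallel gripper is mounted at the origin on the work surface. World frame = base frame: x ahead of the robot, y to its left, z up, the work surface at z = 0. Lengths are in m, angles in rad, forces in N, time in s.
With the tool pointing down it reaches from about 0.425 to 0.875 m from the base axis. Payload 9.9 kg.
Tool frame: the origin (TCP) lies on the centre line of the jaws, within the pads' length; the fingertips stand 8 mm ahead of it and the grasp point (between the pads) lies 11 mm behind it (manip.tcp_to_tips is the distance from the TCP to the fingertips, in m); z points along the fingers, y is the direction in which the jaws open and shut (so a half turn about z gives the same grasp; the last joint's range is limited). The gripper opens to 85 mm and grips with 20 to 120 N. Pads are 22 mm wide; open, the fingers measure 114 mm over their backs; the gripper's body (76 mm by 85 mm) begins 54 mm behind the grasp point. The pads swing forward as they close: fully open they stand 13 mm farther back than shut.
Start: joints at [-1.391, 0.576, 0.025, 1.437, -0.015, 1.129, -0.057], TCP at [0.176, 0.652, 0.239] pointing down, gripper open.
Joint ranges: [-2.76, 2.76], [-0.34, 2.15], [-1.52, 1.57], [0.19, 2.46], [-1.09, 4.23], [0.17, 1.99], [-2.82, 2.82]. Speed limits (rad/s): [2.22, 2.22, 3.01, 3.01, 3.14, 3.14, 3.14].

INTERFACE

Orientations are given as a 3x3 rotation matrix whose columns are the frame's x, y, z axes.
In Python, from station import sense, imaging, sign_off, manip gives the robot as it stands.
- The arm moves only by the tool servo_tool, never from a script. Its argument "moves" is a list of rows, each a list of 6 numbers: the shift along the tool's x, y, z in mm, then the turn, a rotation vector about the tool's x, y, z in rad. A call has 1 to 20 rows; each row shifts and turns the commanded pose from where the row before left it, along the tool's axes as they then stand; what a row does not reach is not made up. A row lasts 1/12 s, in which the tool goes at most 41.7 mm and 7.16 degrees, less where a joint would pass 70% of its speed; a pose out of reach is approached as far as the arm can. A call with a gripper value outside its range is refused whole. "fingers" is the closure, from 0 (fully open) to 1 (shut), set as the call begins (left out, the last holds). The fingers move at their own pace and stop on an object; the grip force is fixed at half the most. Time passes only in rows, so rows that do not move let the fingers close. It gives the time, the measured TCP pose, the force and the opening at its end, in the units of the state.
- sense(): the state, without advancing time (a new reading comes with each control period).
- imaging.grab_frame(name): name is "side" or "top"; returns a dict with "frame" (480x640x3 uint8, blue, green, red), "fx", "fy", "cx", "cy" (pixels), "view" (4x4, takes a point from world to camera coordinates). Camera axes: x right, y up, looking along -z (the intrinsics and any distortion apply to the point x, -y, -z); pixel columns grow to the right and rows downward; lengths in m; the calibration is good to about 2 mm. A picture is of the moment at which its call begins. There is no depth.
- sign_off(): hands the job in, once; it reports no verdict.
The state is a dict: "time_s": time; "joint_positions": joint angles; "joint_vel": joint speeds; "joint_efforts": joint torques, N m; "tcp_pos": TCP position; "tool_rot": TCP orientation; "ft_force": force on the tool from outside, world axes, zero at the start; "torque": the same for the moment, N m; "gripper_width": finger opening in m.
Only numpy, scipy, OpenCV 4.12 (cv2) and the standard library are available. Lean on these libraries where they do the work, as an engineer would, in place of code of your own. Each camera call takes 0.05 s, during which the arm holds its last target. There are 200 camera calls.

## Working session

There is one attempt and no reset: what is moved stays moved. The work goes in short steps, Python scripts to look and compute and a tool call to move; the robot and the scene stay as the last step left them, time stands still between calls to the robot, and variables do not carry over. Pictures are saved under pics/ and viewed, about 8 in all and at most 12, crops included, and the job is handed in when it is done.

Besides the shell and the picture viewer there is one more tool, called after "Call:" by a JSON object that holds its "op" and its "data". servo_tool: Moves the arm, as the interface text tells. Its arguments: {"type":"object","properties":{"moves":{"type":"array"},"fingers":{"type":"number"}},"required":["moves"]}

```bash
ls; mkdir -p pics
python3 - <<'E'
from station import sense, imaging, manip
import cv2
s=sense();print(s);print([a for a in dir(manip) if a[0]!='_'])
for n in("side","top"):
    f=imaging.grab_frame(n);cv2.imwrite(f"pics/{n}0.png",f["frame"]);print(n,{k:v for k,v in f.items() if k!="frame"})
E
```

```text
pics
{'time_s': 0.0, 'joint_positions': array([-1.39082539,  0.57653108,  0.02486003,  1.437921  , -0.01499053,
        1.12901447, -0.05650675]), 'joint_vel': array([-1.74085815e-04,  2.98897480e-05,  1.79833590e-03,  1.38851664e-03,
       -8.23106285e-04,  2.44814877e-04, -1.20045357e-03]), 'joint_efforts': array([ 1.66105092e-04, -7.65748000e+01,  2.25052156e+00, -2.85972011e+01,
        1.52961072e-02,  1.27821841e-02,  1.70316633e-05]), 'tcp_pos': array([0.17587665, 0.65121626, 0.23843913]), 'tool_rot': array([[-9.65418347e-01,  2.60705391e-01, -3.37446440e-04],
       [ 2.60705587e-01,  9.65416935e-01, -1.65503960e-03],
       [-1.05701238e-04, -1.68577977e-03, -9.99998573e-01]]), 'ft_force': array([-1.49485872,  0.01693498, -0.10938364]), 'torque': array([ 0.01893543,  0.00875565, -0.00473969]), 'gripper_width': 0.08550349223330705}
['PlanningError', 'tcp_to_tips']
side {'fx': 578.1421580281583, 'fy': 578.1421580281583, 'cx': 323.76576253329654, 'cy': 237.57939689203346, 'view': array([[ 0.90496268, -0.42532139, -0.01201133, -0.54978394],
       [ 0.28146951,  0.57723959,  0.76653074, -0.18014698],
       [-0.3190885 , -0.69706253,  0.64209528, -0.93405761],
       [ 0.        ,  0.        ,  0.        ,  1.        ]])}
top {'fx': 475.67409474657546, 'fy': 475.67409474657546, 'cx': 318.27459497444073, 'cy': 239.43735193821948, 'view': array([[ 0.01479631, -0.99986277, -0.00745025, -0.06182715],
       [ 0.99881722,  0.01443487,  0.04643052, -0.58791498],
       [-0.0463166 , -0.00812843,  0.99889374, -0.9209054 ],
       [ 0.        ,  0.        ,  0.        ,  1.        ]])}
```

View pics/top0.png

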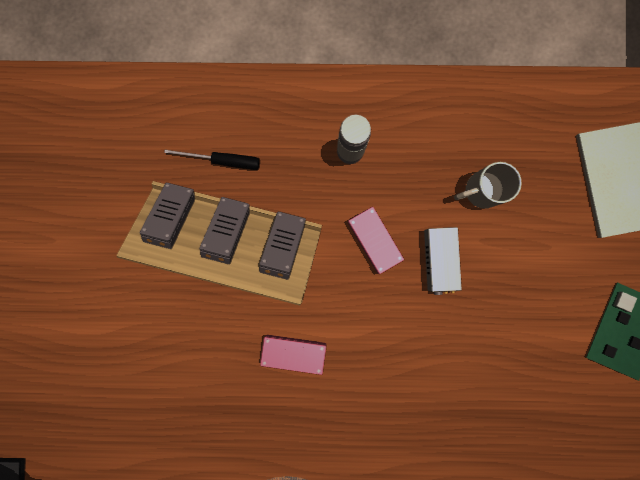

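View pics/side0.png

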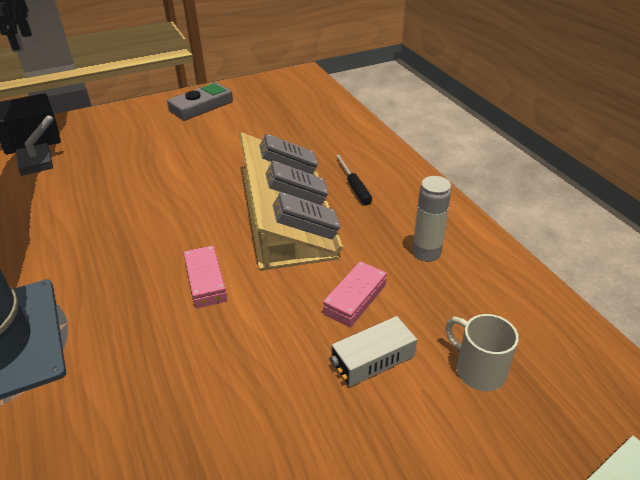

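Candidates at top pixels: the three grey cases on the rest are at (168,215), (225,230) and (283,245). The pink look-alikes at (375,240) and (293,355) are to be ignored. The aluminium unit is at (443,260), close to the mug at (495,185). Next I'll take close crops for the corner measurements.

Run:
```python
import cv2,numpy as np
t=cv2.imread('pics/top0.png');s=cv2.imread('pics/side0.png')
def crop(im,x0,y0,w,h,k):
    c=cv2.resize(im[y0:y0+h,x0:x0+w],None,fx=k,fy=k,interpolation=cv2.INTER_CUBIC)
    c=cv2.convertScaleAbs(c,alpha=1.4,beta=20)
    for x in range((x0+9)//10*10,x0+w,10):
        cv2.line(c,((x-x0)*k,0),((x-x0)*k,6 if x%50 else 14),(255,255,0),1)
        if x%20==0: cv2.putText(c,str(x),((x-x0)*k,22),0,.35,(255,255,0),1)
    for y in range((y0+9)//10*10,y0+h,10):
        cv2.line(c,(0,(y-y0)*k),(6,(y-y0)*k),(255,255,0),1)
        if y%20==0: cv2.putText(c,str(y),(8,(y-y0)*k+4),0,.35,(255,255,0),1)
    return c
cv2.imwrite('pics/c1.png',crop(t,112,176,215,130,3 if 0 else 3))
a=crop(t,110,175,220,132,3)
b=crop(t,415,215,56,88,4);d=crop(s,320,310,105,80,4)
W=800;o=np.zeros((600,W,3),np.uint8)
c2=np.zeros((600,800,3),np.uint8)
c2[:352,:224]=b;c2[:320,240:660]=d
cv2.imwrite('pics/c2.png',c2[:360])
e=crop(s,230,120,125,155,4)[:600]
a=crop(t,110,178,198,130,4)[:520]
cv2.imwrite('pics/c1.png',a[:, :792]);cv2.imwrite('pics/c3.png',e)
```

```text
(no output)
```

View pics/c1.png

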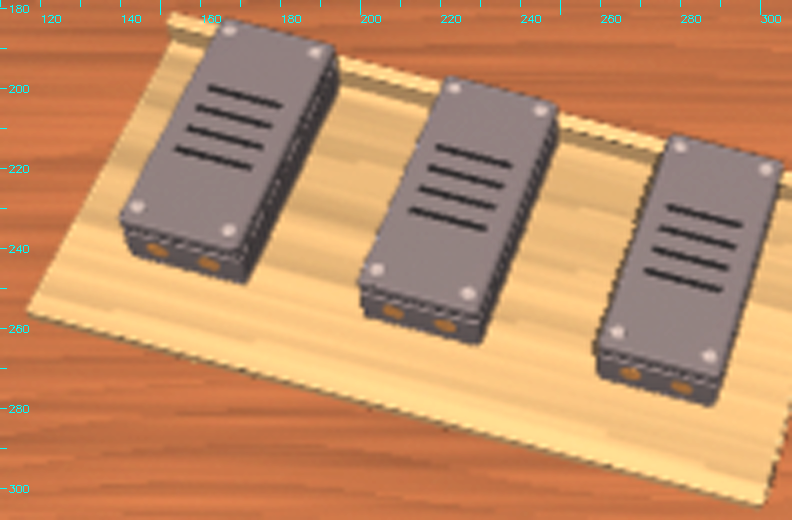

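View pics/c2.png

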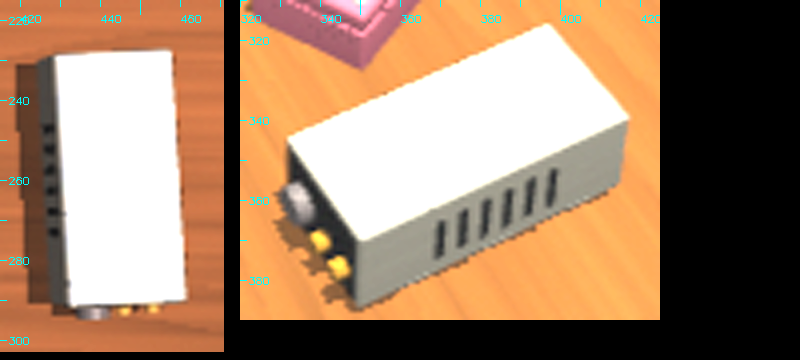

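View pics/c3.png

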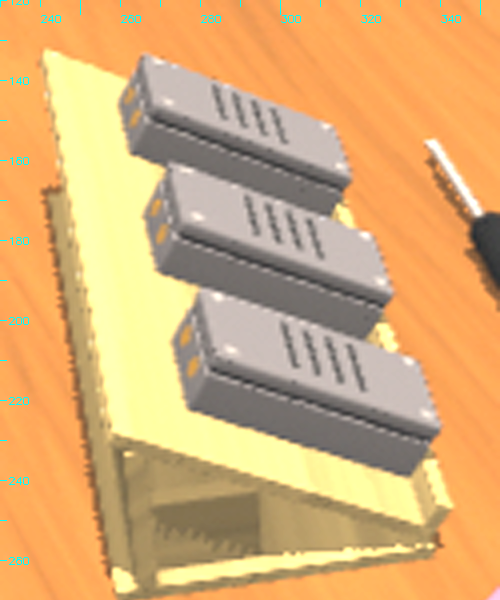

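The crops show three grey vented cases on the rest, lower ends against the lip, and the unit's top face fully visible in both views. I'll fit the poses from the corners.

```bash
cat > h.py <<'E'
import numpy as np, cv2, json
from scipy.optimize import least_squares
from scipy.spatial.transform import Rotation as R
CAM={"side":(578.142158,323.765763,237.579397,np.array([[0.90496268,-0.42532139,-0.01201133,-0.54978394],[0.28146951,0.57723959,0.76653074,-0.18014698],[-0.3190885,-0.69706253,0.64209528,-0.93405761]])),
"top":(475.674095,318.274595,239.437352,np.array([[0.01479631,-0.99986277,-0.00745025,-0.06182715],[0.99881722,0.01443487,0.04643052,-0.58791498],[-0.0463166,-0.00812843,0.99889374,-0.9209054]]))}
def proj(c,P):
    f,cx,cy,V=CAM[c];q=np.asarray(P)@V[:,:3].T+V[:,3]
    return np.c_[cx+f*q[:,0]/-q[:,2],cy-f*q[:,1]/-q[:,2]]
def Rz(a): return R.from_euler('z',a).as_matrix()
def top4(l=.12,w=.056,h=.034): return np.array([[l/2,w/2,h],[l/2,-w/2,h],[-l/2,-w/2,h],[-l/2,w/2,h]])
S=R.from_euler('y',-np.pi/6).as_matrix()   # case x up the slope, in rest frame
def rest_pt(r,P): return np.asarray(P)@Rz(r[2]).T+[r[0],r[1],0]
def case_R(r,c): return Rz(r[2])@S@Rz(c[2])
def case_o(r,c): return rest_pt(r,[[-.070,0,.022]])[0]+Rz(r[2])@(S@[.06+c[0],0,0]+[0,c[1],0])
def case_pts(r,c,P): return case_o(r,c)+np.asarray(P)@case_R(r,c).T
E
cat > fit.py <<'E'
from h import *
# order: high y+?, rest frame x=-world x, so own +y = world -y (right in top image)
T={'A':[(170.75,240.5),(140.25,233),(164.5,182.5),(194,190)],'B':[(230.25,256),(200.25,248.75),(220.75,197.25),(249.25,204)],'C':[(289,271.5),(259.25,264.25),(277,212),(305.5,218.5)]}
D={'A':[(268,147.5),(266.5,133.75),(316.25,150.5),(316.5,165)],'B':[(276,175),(273,160.75),(326.25,178),(327,192.5)],'C':[(283.25,208.75),(280.75,192.5),(338,211.25),(339,226.25)]}
RT=[(300.75,304.25),(116.75,256.25)];RS=[(258.25,229.25),(241.25,132.5)]
RC=[[.067,.17,.101],[.067,-.17,.101]]
def res(p,full=0):
    r=p[:3];o=[]
    for i,k in enumerate('ABC'):
        W=case_pts(r,p[3+3*i:6+3*i],top4())
        o+=[(proj('top',W)-T[k]),(proj('side',W)-D[k])]
    W=rest_pt(r,RC);o+=[proj('top',W)-RT,proj('side',W)-RS]
    return o if full else np.concatenate(o).ravel()
p0=[.6,.15,np.pi-.25,0,-.11,0,0,0,0,0,.11,0]
f=least_squares(res,p0,loss='soft_l1')
print('rest',f.x[:3].round(4))
for i,k in enumerate('ABC'):
    c=f.x[3+3*i:6+3*i];print(k,c.round(4),'origin',case_o(f.x[:3],c).round(4))
for o in res(f.x,1):print(o.round(1).tolist())
UT=[(428.5,228.75),(458,227.75),(461.5,289.75),(432.5,291)]
US=[(332,344.25),(397,316),(417.5,339.5),(349.5,370)]
def ru(p,full=0):
    W=top4(h=.046)@Rz(p[2]).T+[p[0],p[1],0]
    # world order: far-left, far-right, near-right, near-left
    W=W[[0,1,2,3]]
    o=[proj('top',W)-UT,proj('side',W)-np.array(US)[[1,2,3,0]]]
    return o if full else np.concatenate(o).ravel()
g=least_squares(ru,[.58,-.25,.05],loss='soft_l1');print('unit',g.x.round(4))
for o in ru(g.x,1):print(o.round(1).tolist())
np.savez('fit.npz',p=f.x,u=g.x)
E
python3 fit.py
```

```text
rest [0.5755 0.1238 2.9018]
A [ 0.0003 -0.1097  0.0248] origin [0.6189 0.2261 0.0521]
B [ 0.0001 -0.0007  0.0213] origin [0.5931 0.1202 0.052 ]
C [-1.000e-04  1.086e-01 -4.600e-03] origin [0.5673 0.014  0.052 ]
[[0.2, 0.0], [-0.2, 0.2], [0.8, -0.7], [-0.0, -1.4]]
[[-0.1, -0.5], [-2.5, -0.4], [-3.9, 0.8], [1.2, -0.1]]
[[0.2, 0.1], [-0.7, -0.1], [0.0, -1.2], [0.3, -1.0]]
[[-0.9, 0.9], [-2.3, -0.5], [-4.1, 0.3], [1.1, 1.3]]
[[0.6, 0.3], [-0.4, -0.6], [0.4, -1.7], [0.5, -0.7]]
[[-0.3, 0.2], [-2.1, -1.4], [-4.3, -1.4], [0.9, 1.3]]
[[0.5, -0.3], [0.0, -0.7]]
[[-0.7, -0.3], [-1.2, 0.1]]
unit [ 0.5546 -0.2936  0.0567]
[[0.2, -1.3], [0.2, -1.5], [0.3, 0.0], [-0.5, 0.0]]
[[-0.2, -0.4], [-0.0, 0.1], [-0.2, 0.9], [-1.4, 0.1]]
```

```bash
cat > plan.py <<'E'
import sys; from h import *
from station import sense, imaging
from scipy.linalg import logm, expm
F=np.load('fit.npz');r=F['p'][:3];cs={k:F['p'][3+3*i:6+3*i] for i,k in enumerate('ABC')};u=F['u']
FL=np.diag([1,-1,-1.])
def case_tcp(k,back,h=.012,yaw0=False):
    c=cs[k];return case_R(r,c)@FL, case_o(r,c)+case_R(r,c)@[0,0,h+back]
def unit_tcp(up,h=.012):
    return Rz(u[2]+np.pi)@FL, np.array([u[0],u[1],.046+h+up])
def rows(Rt,pt,N):
    s=sense();T0=np.eye(4);T0[:3,:3]=s['tool_rot'];T0[:3,3]=s['tcp_pos']
    T=np.eye(4);T[:3,:3]=Rt;T[:3,3]=pt
    D=np.linalg.inv(T0)@T;M=expm(np.real(logm(D))/N)
    print('t',round(s['time_s'],2),'total',(D[:3,3]*1e3).round(1),R.from_matrix(D[:3,:3]).as_rotvec().round(3))
    print(N,'rows of',(M[:3,3]*1e3).round(1).tolist()+R.from_matrix(M[:3,:3]).as_rotvec().round(4).tolist())
    P=T0.copy();z=[]
    for i in range(N):P=P@M;z.append(P[:3,3])
    z=np.array(z);print('path min z',z[:,2].min().round(3))
def weigh(n=8):
    f=[];e=[]
    for _ in range(n):
        imaging.grab_frame('top');s=sense();f.append(s['ft_force']);e.append(s['joint_efforts'])
    print('F',np.mean(f,0).round(2),'sd',np.std(f,0).round(2),'eff',np.mean(e,0).round(2))
E
python3 - <<'E'
from plan import *
rows(*case_tcp('A',.09),20)
rows(*case_tcp('A',.09),30)
E
```

```text
t 0.1 total [-589.5 -293.6   98.6] [-0.002  0.524 -0.048]
20 rows of [-29.8, -15.4, -2.5, -0.0001, 0.0262, -0.0024]
path min z 0.14
t 0.1 total [-589.5 -293.6   98.6] [-0.002  0.524 -0.048]
30 rows of [-19.8, -10.2, -1.7, -0.0001, 0.0175, -0.0016]
path min z 0.14
```

Call:
{"op": "servo_tool", "data": {"moves": [[-29.8,-15.4,-2.5,0,0.0262,-0.0024],[-29.8,-15.4,-2.5,0,0.0262,-0.0024],[-29.8,-15.4,-2.5,0,0.0262,-0.0024],[-29.8,-15.4,-2.5,0,0.0262,-0.0024],[-29.8,-15.4,-2.5,0,0.0262,-0.0024],[-29.8,-15.4,-2.5,0,0.0262,-0.0024],[-29.8,-15.4,-2.5,0,0.0262,-0.0024],[-29.8,-15.4,-2.5,0,0.0262,-0.0024],[-29.8,-15.4,-2.5,0,0.0262,-0.0024],[-29.8,-15.4,-2.5,0,0.0262,-0.0024],[-29.8,-15.4,-2.5,0,0.0262,-0.0024],[-29.8,-15.4,-2.5,0,0.0262,-0.0024],[-29.8,-15.4,-2.5,0,0.0262,-0.0024],[-29.8,-15.4,-2.5,0,0.0262,-0.0024],[-29.8,-15.4,-2.5,0,0.0262,-0.0024],[-29.8,-15.4,-2.5,0,0.0262,-0.0024],[-29.8,-15.4,-2.5,0,0.0262,-0.0024],[-29.8,-15.4,-2.5,0,0.0262,-0.0024],[-29.8,-15.4,-2.5,0,0.0262,-0.0024],[-29.8,-15.4,-2.5,0,0.0262,-0.0024]], "fingers": 0}}

```text
time_s: 1.77
tcp_pos: [0.6697, 0.2122, 0.1402]
tool_rot: [[-0.846, 0.216, -0.487], [0.181, 0.976, 0.119], [0.501, 0.012, -0.865]]
ft_force: [0.9, 0.8, -0.0]
gripper_width: 0.0854
```

Run:
```python
from plan import *
weigh()
rows(*case_tcp('A',.09),1)
rows(*case_tcp('A',.0),8)
f=imaging.grab_frame('side')['frame'];cv2.imwrite('pics/s1.png',cv2.resize(f[80:300,180:480],None,fx=2.5,fy=2.5))
```

```text
F [-0.63 -0.47 -0.42] sd [1.51 2.47 1.47] eff [-2.5700e+00 -1.0423e+02 -3.9000e-01 -2.8460e+01 -1.7500e+00  2.9900e+00
  6.0000e-02]
t 2.17 total [-1.3 -1.2  1.2] [-0.     0.001  0.003]
1 rows of [-1.3, -1.2, 1.2, -0.0, 0.0005, 0.0026]
path min z 0.14
t 2.17 total [-1.2 -1.2 91.2] [-0.     0.001  0.003]
8 rows of [-0.2, -0.1, 11.4, -0.0, 0.0001, 0.0003]
path min z 0.063
```

View pics/s1.png

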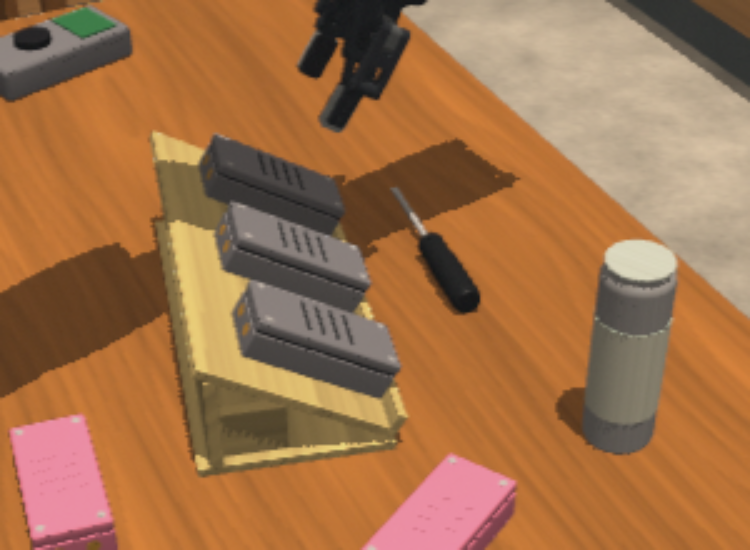

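The open jaws straddle the far case (A) from above along the slope normal. The driver, at crop (440,250), is clear. Descending.

Call:
{"op": "servo_tool", "data": {"moves": [[-0.2,-0.1,14,0,0.0001,0.0003],[-0.2,-0.1,14,0,0.0001,0.0003],[-0.2,-0.1,14,0,0.0001,0.0003],[-0.2,-0.1,14,0,0.0001,0.0003],[-0.2,-0.1,10,0,0.0001,0.0003],[-0.2,-0.2,10,0,0,0.0003],[0,-0.2,10,0,0,0.0003],[0,-0.2,5,0,0,0.0003],[0,0,0,0,0,0],[0,0,0,0,0,0]]}}

```text
time_s: 3.05
tcp_pos: [0.6254, 0.2231, 0.0617]
tool_rot: [[-0.846, 0.218, -0.486], [0.183, 0.976, 0.119], [0.501, 0.011, -0.866]]
ft_force: [0.6, -0.6, 0.3]
gripper_width: 0.085
```

Call:
{"op": "servo_tool", "data": {"moves": [[0,0,0,0,0,0],[0,0,0,0,0,0],[0,0,0,0,0,0],[0,0,0,0,0,0],[0,0,0,0,0,0],[0,0,0,0,0,0],[0,0,0,0,0,0],[0,0,0,0,0,0],[0,0,0,0,0,0],[0,0,0,0,0,0]], "fingers": 1}}

```text
time_s: 3.88
tcp_pos: [0.6262, 0.2241, 0.0627]
tool_rot: [[-0.847, 0.219, -0.484], [0.183, 0.976, 0.121], [0.499, 0.014, -0.866]]
ft_force: [2.7, 2.8, 5.0]
gripper_width: 0.0551
```

Run:
```python
from plan import *
s=sense();print(s['gripper_width'],s['ft_force'].round(1))
rows(*case_tcp('A',.0),1)
```

```text
0.055112261929143695 [2.7 2.8 5. ]
t 3.88 total [1.3 0.2 0.9] [ 0.002  0.001 -0.001]
1 rows of [1.3, 0.2, 0.9, 0.002, 0.001, -0.0011]
path min z 0.063
```

Call:
{"op": "servo_tool", "data": {"moves": [[0,0,-2,0,0,0],[1,0,-4,0,0,0],[1,0,-4,0,0,0],[1,0,-4,0,0,0],[1,0,-4,0,0,0],[0,0,-2,0,0,0],[0,0,0,0,0,0],[0,0,0,0,0,0]]}}

```text
time_s: 4.55
tcp_pos: [0.6317, 0.2214, 0.0808]
tool_rot: [[-0.846, 0.218, -0.486], [0.184, 0.976, 0.119], [0.5, 0.011, -0.866]]
ft_force: [-0.8, 0.5, -4.5]
gripper_width: 0.0548
```

Run:
```python
from plan import *
weigh(14)
rows(*case_tcp('A',.0),1)
```

```text
F [-0.22 -0.08 -4.83] sd [0.57 0.34 0.52] eff [ 2.0000e-02 -1.0107e+02  1.1000e-01 -2.5270e+01 -1.7000e+00  3.4600e+00
 -0.0000e+00]
t 5.25 total [-2.8  1.4 19.6] [-0.    -0.001 -0.002]
1 rows of [-2.8, 1.4, 19.6, -0.0003, -0.0009, -0.0021]
path min z 0.063
```

Force is −4.8 N in the lift, so A is the loaded case (an empty one would read about −1.5 N). No other case needs touching. Lifting and levelling next.

Run:
```python
from plan import *
Rt=Rz(r[2]+.02)@FL
rows(Rt,np.array([.63,.222,.22]),12)
```

```text
t 5.25 total [  71.1    1.7 -119.6] [ 0.011 -0.524  0.003]
12 rows of [3.4, 0.1, -11.2, 0.0009, -0.0437, 0.0002]
path min z 0.092
```

Call:
{"op": "servo_tool", "data": {"moves": [[2,0.1,-6,0,0,0],[3.4,0.1,-11.2,0.0009,-0.0437,0.0002],[3.4,0.1,-11.2,0.0009,-0.0437,0.0002],[3.4,0.1,-11.2,0.0009,-0.0437,0.0002],[3.4,0.1,-11.2,0.0009,-0.0437,0.0002],[3.4,0.1,-11.2,0.0009,-0.0437,0.0002],[3.4,0.1,-11.2,0.0009,-0.0437,0.0002],[3.4,0.1,-11.2,0.0009,-0.0437,0.0002],[3.4,0.1,-11.2,0.0009,-0.0437,0.0002],[3.4,0.1,-11.2,0.0009,-0.0437,0.0002],[3.4,0.1,-11.2,0.0009,-0.0437,0.0002],[3.4,0.1,-11.2,0.0009,-0.0437,0.0002],[3.4,0.1,-11.2,0.0009,-0.0437,0.0002],[0,0,0,0,0,0]]}}

```text
time_s: 6.42
tcp_pos: [0.6305, 0.2238, 0.2295]
tool_rot: [[-0.976, 0.216, 0.004], [0.216, 0.976, 0.003], [-0.004, 0.003, -1.0]]
ft_force: [0.2, 0.5, -4.4]
gripper_width: 0.0548
```

Run:
```python
from plan import *
rows(*unit_tcp(.13),24)
```

```text
t 6.42 total [ -37.3 -521.8   39.9] [ 0.003  0.004 -0.274]
24 rows of [1.3, -21.8, 1.7, 0.0001, 0.0002, -0.0114]
path min z 0.188
```

Call:
{"op": "servo_tool", "data": {"moves": [[0.6,-11,0.8,0,0.0001,-0.0057],[1.3,-21.8,1.7,0.0001,0.0002,-0.0114],[1.3,-21.8,1.7,0.0001,0.0002,-0.0114],[1.3,-21.8,1.7,0.0001,0.0002,-0.0114],[1.3,-21.8,1.7,0.0001,0.0002,-0.0114],[1.3,-21.8,1.7,0.0001,0.0002,-0.0114],[1.3,-21.8,1.7,0.0001,0.0002,-0.0114],[1.3,-21.8,1.7,0.0001,0.0002,-0.0114],[1.3,-21.8,1.7,0.0001,0.0002,-0.0114],[1.3,-21.8,1.7,0.0001,0.0002,-0.0114],[1.3,-21.8,1.7,0.0001,0.0002,-0.0114],[1.3,-21.8,1.7,0.0001,0.0002,-0.0114]]}}

```text
time_s: 7.42
tcp_pos: [0.5759, -0.0254, 0.2056]
tool_rot: [[-0.996, 0.089, -0.005], [0.089, 0.996, -0.0], [0.005, -0.001, -1.0]]
ft_force: [-0.6, -0.5, -4.6]
gripper_width: 0.0551
```

Call:
{"op": "servo_tool", "data": {"moves": [[1.3,-21.8,1.7,0.0001,0.0002,-0.0114],[1.3,-21.8,1.7,0.0001,0.0002,-0.0114],[1.3,-21.8,1.7,0.0001,0.0002,-0.0114],[1.3,-21.8,1.7,0.0001,0.0002,-0.0114],[1.3,-21.8,1.7,0.0001,0.0002,-0.0114],[1.3,-21.8,1.7,0.0001,0.0002,-0.0114],[1.3,-21.8,1.7,0.0001,0.0002,-0.0114],[1.3,-21.8,1.7,0.0001,0.0002,-0.0114],[1.3,-21.8,1.7,0.0001,0.0002,-0.0114],[1.3,-21.8,1.7,0.0001,0.0002,-0.0114],[1.3,-21.8,1.7,0.0001,0.0002,-0.0114],[1.3,-21.8,1.7,0.0001,0.0002,-0.0114],[0.6,-11,0.8,0,0.0001,-0.0057],[0,0,0,0,0,0],[0,0,0,0,0,0]]}}

```text
time_s: 8.67
tcp_pos: [0.5537, -0.2957, 0.1848]
tool_rot: [[-0.999, -0.052, -0.007], [-0.052, 0.999, -0.0], [0.007, -0.0, -1.0]]
ft_force: [0.8, 0.9, -5.1]
gripper_width: 0.0549
```

Run:
```python
from plan import *
Rt,p=unit_tcp(.03); p=p-Rt@[.0013,0,0]+[0,0,.001]
rows(Rt,p,10)
```

```text
t 8.67 total [-3.   2.  95.8] [ 0.    -0.007 -0.005]
10 rows of [-0.3, 0.2, 9.6, 0.0, -0.0007, -0.0005]
path min z 0.089
```

Call:
{"op": "servo_tool", "data": {"moves": [[-0.3,0.2,9.6,0,-0.0007,-0.0005],[-0.3,0.2,9.6,0,-0.0007,-0.0005],[-0.3,0.2,9.6,0,-0.0007,-0.0005],[-0.3,0.2,9.6,0,-0.0007,-0.0005],[-0.3,0.2,9.6,0,-0.0007,-0.0005],[-0.3,0.2,9.6,0,-0.0007,-0.0005],[-0.3,0.2,9.6,0,-0.0007,-0.0005],[-0.3,0.2,9.6,0,-0.0007,-0.0005],[-0.3,0.2,9.6,0,-0.0007,-0.0005],[-0.3,0.2,9.6,0,-0.0007,-0.0005],[0,0,0,0,0,0]]}}

```text
time_s: 9.58
tcp_pos: [0.5562, -0.2925, 0.0873]
tool_rot: [[-0.998, -0.059, -0.001], [-0.059, 0.998, -0.0], [0.001, 0.0, -1.0]]
ft_force: [0.2, 1.0, -5.2]
gripper_width: 0.0552
```

Run:
```python
from plan import *
Rt,p=unit_tcp(0); p=p-Rt@[.0013,0,0]+[0,0,.001]
rows(Rt,p,10)
s=sense();print(s['tcp_pos'],s['tool_rot'].round(3))
Rc=s['tool_rot']@FL;o=s['tcp_pos']+s['tool_rot']@[.0013,0,.013]
bot=top4(h=0);W=o+bot@Rc.T;Wt=o+top4()@Rc.T
U=top4(h=.046)@Rz(u[2]).T+[u[0],u[1],0];Ub=top4(h=0)@Rz(u[2]).T+[u[0],u[1],0]
def pic(n,x0,y0,w,h,k):
    im=cv2.resize(imaging.grab_frame(n)['frame'][y0:y0+h,x0:x0+w],None,fx=k,fy=k,interpolation=cv2.INTER_CUBIC)
    im=cv2.convertScaleAbs(im,alpha=1.3,beta=20)
    for P,c in((W,(0,255,255)),(Wt,(0,255,255)),(U,(0,255,0)),(Ub,(0,255,0))):
        cv2.polylines(im,[((proj(n,P)-[x0,y0])*k).round().astype(int)],True,c,1)
    return im
a=pic('side',310,270,140,130,4)
b=pic('top',410,210,60,130,4)
cv2.imwrite('pics/s2.png',np.hstack([a,b]))
```

```text
t 9.58 total [ 0.3 -1.  28.3] [ 0.    -0.001  0.003]
10 rows of [0.0, -0.1, 2.8, 0.0, -0.0001, 0.0003]
path min z 0.059
[ 0.55619632 -0.29253009  0.08729941] [[-0.998 -0.059 -0.001]
 [-0.059  0.998 -0.   ]
 [ 0.001  0.    -1.   ]]
```

View pics/s2.png

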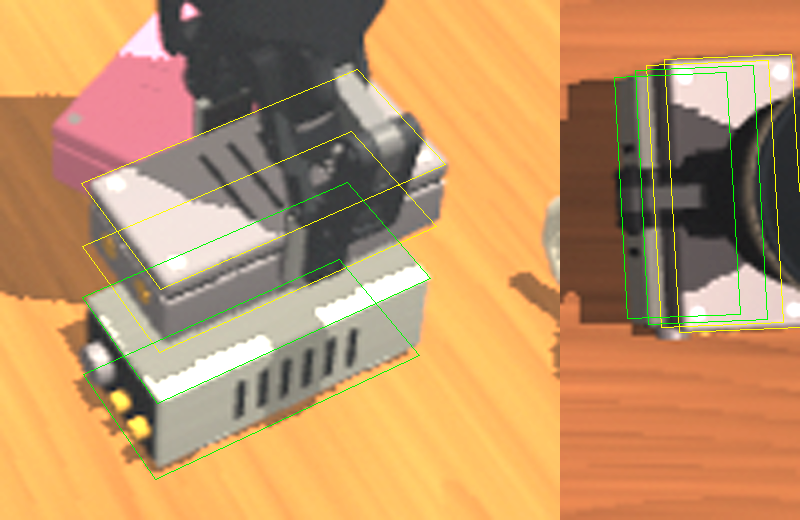

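The case hangs level and square over the unit. The model outlines fall within about 1 px of the visible top edges in both views, at crop (85,182)/(446,165) for the case and (158,403)/(430,275) for the unit. Lowering slowly.

Call:
{"op": "servo_tool", "data": {"moves": [[0,-0.2,4,0,0,0.0005],[0,-0.2,4,0,0,0.0005],[0,-0.2,4,0,0,0.0005],[0.1,-0.2,4,0,0,0.0005],[0.1,-0.2,3,0,0,0.0005],[0.1,0,2,0,0,0],[0,0,2,0,0,0],[0,0,1,0,0,0],[0,0,0,0,0,0],[0,0,0,0,0,0]]}}

```text
time_s: 10.52
tcp_pos: [0.557, -0.2942, 0.0657]
tool_rot: [[-0.998, -0.057, 0.002], [-0.057, 0.998, -0.001], [-0.002, -0.002, -1.0]]
ft_force: [0.9, -0.3, -5.4]
gripper_width: 0.0549
```

Call:
{"op": "servo_tool", "data": {"moves": [[0,0,0.7,0,0,0],[0,0,0.7,0,0,0],[0,0,0.6,0,0,0],[0,0,0,0,0,0],[0,0,0,0,0,0]]}}

```text
time_s: 10.93
tcp_pos: [0.557, -0.2942, 0.0636]
tool_rot: [[-0.998, -0.057, 0.002], [-0.057, 0.998, -0.001], [-0.002, -0.001, -1.0]]
ft_force: [-0.4, 0.5, -3.8]
gripper_width: 0.0551
```

Run:
```python
from plan import *
weigh(4)
Rt,p=unit_tcp(0); p=p-Rt@[.0013,0,0]+[0,0,.001]
rows(Rt,p,1)
```

```text
F [ 0.14  0.02 -4.67] sd [0.26 0.23 0.29] eff [-0.000e+00 -7.982e+01  2.400e+00 -2.149e+01  1.000e-02 -2.000e-02
 -0.000e+00]
t 11.13 total [1.1 0.7 4.7] [-0.002  0.002 -0.   ]
1 rows of [1.1, 0.7, 4.7, -0.0015, 0.0021, -0.0002]
path min z 0.059
```

Not yet in contact (the full −4.7 N still hangs from the wrist). Continuing in small steps.

Call:
{"op": "servo_tool", "data": {"moves": [[0.4,0.3,0.6,0,0.001,0],[0.4,0.2,0.6,0,0.001,0],[0.3,0.2,0.6,0,0,0],[0,0,0.6,0,0,0],[0,0,0,0,0,0],[0,0,0,0,0,0]]}}

```text
time_s: 11.63
tcp_pos: [0.5558, -0.2935, 0.0612]
tool_rot: [[-0.998, -0.056, 0.0], [-0.056, 0.998, -0.001], [0.0, -0.001, -1.0]]
ft_force: [0.0, 0.2, -5.4]
gripper_width: 0.0549
```

Call:
{"op": "servo_tool", "data": {"moves": [[0,0,0.5,0,0,0],[0,0,0.5,0,0,0],[0,0,0,0,0,0],[0,0,0,0,0,0]]}}

```text
time_s: 11.97
tcp_pos: [0.5558, -0.2935, 0.0602]
tool_rot: [[-0.998, -0.057, 0.0], [-0.057, 0.998, -0.001], [-0.0, -0.001, -1.0]]
ft_force: [0.4, 0.2, -5.3]
gripper_width: 0.0555
```

Run:
```python
from plan import *
weigh(4);print(sense()['tcp_pos'])
```

```text
F [ 0.25  0.17 -4.85] sd [0.15 0.11 0.49] eff [ 0.000e+00 -7.987e+01  2.430e+00 -2.127e+01  2.000e-02 -0.000e+00
  0.000e+00]
[ 0.55585664 -0.29352545  0.06025694]
```

Call:
{"op": "servo_tool", "data": {"moves": [[0,0,0.5,0,0,0],[0,0,0.5,0,0,0],[0,0,0,0,0,0],[0,0,0,0,0,0]]}}

```text
time_s: 12.5
tcp_pos: [0.5558, -0.2935, 0.0592]
tool_rot: [[-0.998, -0.056, -0.0], [-0.056, 0.998, -0.001], [0.0, -0.001, -1.0]]
ft_force: [0.5, 0.1, -4.2]
gripper_width: 0.0551
```

Call:
{"op": "servo_tool", "data": {"moves": [[0,0,0.5,0,0,0],[0,0,0.5,0,0,0],[0,0,0,0,0,0],[0,0,0,0,0,0]]}}

```text
time_s: 12.83
tcp_pos: [0.5558, -0.2935, 0.0581]
tool_rot: [[-0.998, -0.057, -0.0], [-0.057, 0.998, -0.001], [0.0, -0.001, -1.0]]
ft_force: [-0.1, 0.5, -4.9]
gripper_width: 0.0552
```

Run:
```python
from plan import *
weigh(4);print(sense()['tcp_pos'])
```

```text
F [-0.12 -0.21 -4.96] sd [0.38 0.67 0.51] eff [-0.000e+00 -7.995e+01  2.440e+00 -2.117e+01  2.000e-02 -0.000e+00
 -0.000e+00]
[ 0.55583606 -0.2935574   0.05824176]
```

Call:
{"op": "servo_tool", "data": {"moves": [[0,0,0.5,0,0,0],[0,0,0.5,0,0,0],[0,0,0,0,0,0],[0,0,0,0,0,0]]}}

```text
time_s: 13.37
tcp_pos: [0.5559, -0.2935, 0.0577]
tool_rot: [[-0.998, -0.057, 0.0], [-0.057, 0.998, -0.002], [-0.0, -0.002, -1.0]]
ft_force: [-2.1, 2.3, 4.2]
gripper_width: 0.0553
```

Run:
```python
from plan import *
weigh(4);print(sense()['tcp_pos'])
a=imaging.grab_frame('side')['frame'][270:400,310:450]
cv2.imwrite('pics/s3.png',cv2.convertScaleAbs(cv2.resize(a,None,fx=5,fy=4.6,interpolation=cv2.INTER_CUBIC),alpha=1.3,beta=20))
```

```text
F [-2.8   1.2   5.62] sd [0.4  0.38 0.32] eff [-9.000e-02 -7.419e+01  2.340e+00 -2.054e+01  1.500e-01 -1.090e+00
 -3.000e-02]
[ 0.55591541 -0.29357118  0.05770875]
```

View pics/s3.png

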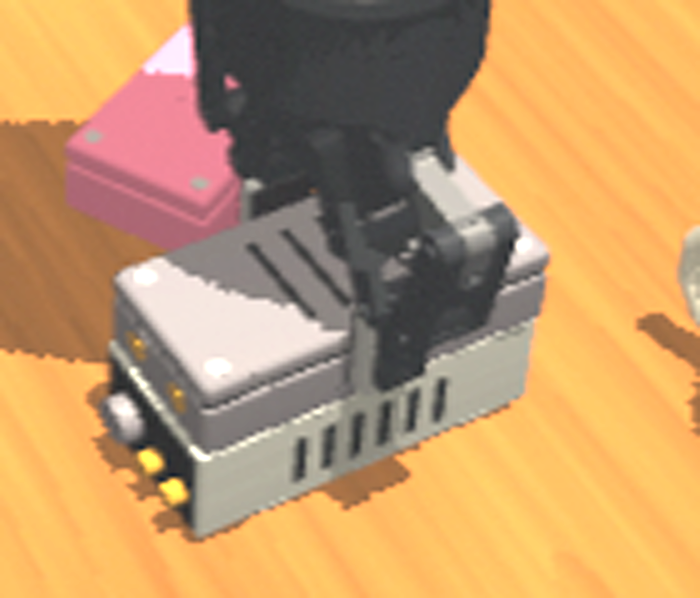

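Contact: the force went from −4.9 to +5.6 N. The picture shows the case seated on the unit with its edges in line, the near corners at crop (205,450) and (197,455). Releasing and retreating.

Call:
{"op": "servo_tool", "data": {"moves": [[0,0,-0.3,0,0,0],[0,0,0,0,0,0],[0,0,0,0,0,0],[0,0,0,0,0,0],[0,0,0,0,0,0],[0,0,0,0,0,0],[0,0,0,0,0,0],[0,0,0,0,0,0],[0,0,0,0,0,0],[0,0,0,0,0,0]], "fingers": 0}}

```text
time_s: 14.45
tcp_pos: [0.5558, -0.2935, 0.0575]
tool_rot: [[-0.998, -0.056, 0.0], [-0.056, 0.998, -0.001], [-0.0, -0.001, -1.0]]
ft_force: [-0.3, -1.0, 0.2]
gripper_width: 0.0853
```

Call:
{"op": "servo_tool", "data": {"moves": [[0,0,-3,0,0,0],[0,0,-6,0,0,0],[0,0,-12,0,0,0],[0,0,-20,0,0,0],[0,0,-20,0,0,0],[0,0,-20,0,0,0],[0,0,-20,0,0,0],[0,0,-20,0,0,0],[20,0,-10,0,0,0],[30,0,0,0,0,0],[30,0,0,0,0,0],[30,0,0,0,0,0],[20,0,0,0,0,0],[0,0,0,0,0,0],[0,0,0,0,0,0]]}}

```text
time_s: 15.7
tcp_pos: [0.4255, -0.3012, 0.19]
tool_rot: [[-0.998, -0.055, 0.002], [-0.055, 0.998, -0.002], [-0.001, -0.003, -1.0]]
ft_force: [1.2, 0.1, -0.0]
gripper_width: 0.0855
```

Run:
```python
from plan import *
Rc=Rz(u[2]);C=top4(h=.08)@Rc.T+[u[0],u[1],0];U=top4(h=.046)@Rc.T+[u[0],u[1],0]
o=[]
for n,x0,y0,w,h,k in(('side',310,270,130,130,3),('top',415,210,60,97,4)):
    im=imaging.grab_frame(n)['frame'];cv2.imwrite(f'pics/{n}_end.png',im)
    im=cv2.resize(im[y0:y0+h,x0:x0+w],None,fx=k,fy=k,interpolation=cv2.INTER_CUBIC)
    for P,c in((C,(0,255,255)),(U,(0,255,0))): cv2.polylines(im,[((proj(n,P)-[x0,y0])*k).round().astype(int)],True,c,1)
    o.append(im[:388])
s=cv2.imread('pics/side_end.png')[120:290,220:460];t=cv2.imread('pics/top_end.png')
o=np.hstack(o);b=cv2.resize(t[130:310,100:540],None,fx=1.15,fy=1.15)
W=max(o.shape[1],b.shape[1]);f=lambda i:cv2.copyMakeBorder(i,0,0,0,W-i.shape[1],0)
cv2.imwrite('pics/end.png',np.vstack([f(o),f(b)]));print(sense()['tcp_pos'],sense()['time_s'])
```

```text
[ 0.42721711 -0.30073861  0.18944897] 15.8
```

View pics/end.png

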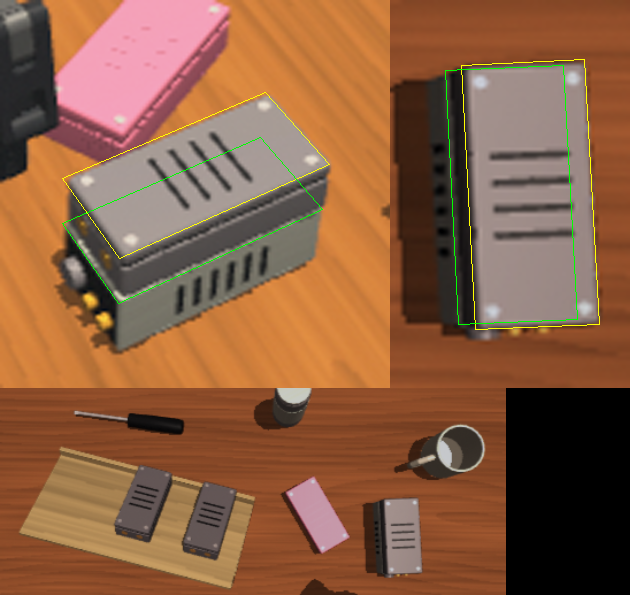

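The case sits flat on the unit. Its top corners match the outline for exact alignment to about 1 px in both views, and the empties and bystanders look undisturbed.

```bash
python3 -c "
from station import sign_off;print(sign_off())"
```

```text
the job is handed in; nothing more can be done
None
```

The loaded case is stacked on the aluminium unit and the job is handed in, at about 16 s of the 61 s allowed. The sign-off gives no verdict.

- **Which case:** I lifted the far-left case on the rest first. The wrist force was about −4.8 N, against about −1.5 N expected for an empty one. That made it the loaded one, so I never touched the other two.
- **Placing:** I levelled it, carried it over and lowered it in steps of about 0.5 mm. Contact showed as the force going from −4.9 to +5.6 N. Then I released it and backed the arm clear.
- **Last checks:** In both camera views the case's top corners match the target outline to about 1 px (roughly 2 mm), flat and in line with the unit. The two empties, the driver, the mug and the visible part of the spray can look unmoved in the final picture. I judged that by eye and did not measure it.
- **Disagreements:**
  - Contact came about 1.5 mm lower than I calculated, which is within the calibration error.
  - The lower edges of the unit and the case looked about 3 px higher in the side view than the model predicted. I put this down to bevels or feet and did not check it.
  - The case may sit about 2 mm off along its length, well inside the 8 mm allowed.

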